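Lock the cord spool on its spindle with a push-on clip

ROBOT

A 6-joint arm with a two-finger parallel gripper is mounted at the origin on the work surface. World frame = base frame: x ahead of the robot, y to its left, z up, the work surface at z = 0. Lengths are in m, angles in rad, forces in N, time in s.
With the tool pointing down it reaches from about 0.375 to 0.925 m from the base axis. Payload 5.7 kg.
Tool frame: the origin (TCP) lies on the front face of the gripper's body, between the roots of the fingers; the fingertips stand 80 mm ahead of it and the grasp point (between the pads) lies 61 mm ahead of it; z points along the fingers, y is the line along which they close (so a half turn about z gives the same grasp; the last joint's range is limited). The gripper opens to 88 mm and grips with 3 to 60 N. Pads are 20 mm wide; open, the fingers measure 115 mm over their backs; the gripper's body (75 mm by 178 mm) begins 61 mm behind the grasp point.
Start: joints at [1.083, 0.359, 1.51, -0, 1.272, -0.115], TCP at [0.219, 0.559, 0.303] pointing down, gripper open.
Joint ranges: [-2.97, 2.97], [-1.01, 2.36], [0.21, 2.38], [-0.96, 4.11], [0.2, 2.71], [-2.98, 2.98]. Speed limits (rad/s): [2.39, 2.39, 3.14, 3.14, 3.14, 3.14].

INTERFACE

Orientations are given as a unit quaternion [x, y, z, w].
In Python, from bench import ctrl gives the robot as it stands. The module is installed in compiled form; this text tells all that it offers.
- The arm moves only by the tool apply_moves, never from a script. Its argument "rows" is a list of rows, each an object of numbers: "wx", "wy", "wz": the turn, a rotation vector about the tool's x, y, z in degrees; "x", "y", "z": the shift along the tool's x, y, z in m; "jaw": the finger opening in m, from 0 to 0.0878. In form: [{"wx": .., "wy": .., "wz": .., "x": .., "y": .., "z": .., "jaw": ..}, ...]. A call has 1 to 10 rows; each row is the pose to reach, as a shift and turn from the pose commanded when the call began, along the tool's axes at that moment; what a row does not reach only later rows make up. A row lasts 1/12 s, in which the tool goes at most 41.7 mm and 7.16 degrees, less where a joint would pass 70% of its speed; a pose out of reach is approached as far as the arm can. A call with a gripper value outside its range is refused whole. The fingers move at their own pace and stop on an object; the grip force is fixed at half the most. Time passes only in rows, so rows that repeat a pose let the fingers close. It gives the time, the measured TCP pose, the force, the opening and the grip force at its end, in the units of the state.
- ctrl.get_obs(): the state, without advancing time (a new reading comes with each control period).
- ctrl.get_image(name): name is "scene" or "top" or "wrist"; returns (picture, depth): 384x512x3 uint8, red, green, blue; 384x512 float32, m along the optical axis (not along the pixel's ray), 0 where there is no reading.
- ctrl.get_calibration(name): a dict with "mtx" (3x3 intrinsics, pixels), "k1" (the pictures are not rectified: a ray, as slopes to the right and down, at radius r is drawn at 1 + k1 r^2 times it, then the intrinsics apply), "pose" (4x4, takes a point from camera to world coordinates); the wrist camera has in their place "tool_from_camera" (4x4, takes a point from camera to tool coordinates, whose origin is the TCP and whose axes are the flange's). Camera axes: x right, y down, z forward; pixel columns grow to the right and rows downward; lengths in m; the calibration is good to about 2 mm. A picture is of the moment at which its call begins: read the wrist's pose just before it. get_calibration takes no time and is no camera call.
- ctrl.close_job(): hands the job in; it is judged then, once.
Trained networks look in the newest picture that a camera, given by its name, has taken for a name from the list of things; names that differ only in an ending like _2 or _b are one class to them, and where a whole thing is asked for, a point or a joint stands for the part that bears it (a point fixed in the world has none). Each returns a list of dicts, best first, with "score" (0 to 1); they miss things now and then, are a little off and sometimes report something else, mostly with a low value. They report only what shows in the picture. A call takes as long as a camera call. They do not tell look-alikes from the thing itself.
- ctrl.recognise(query, camera): "at" ([x, y, z] in m, in world coordinates, good to about 4 mm: the middle of the surface that is visible of it).
- ctrl.spot_point(query, camera): "at" ([x, y, z] in m, in world coordinates, good to about 4 mm: a listed point, or the origin of a listed thing).
The state is a dict: "time": time; "joint_positions": joint angles; "qd": joint speeds; "joint_torque": joint torques, N m; "ee_pos": TCP position; "eef_rot": TCP orientation; "contact_force": force on the tool from outside, world axes, zero at the start; "torque": the same for the moment, N m; "width": finger opening in m; "finger_force": force on a finger pad.
Only numpy, scipy, OpenCV 4.12 (cv2) and the standard library are available. Lean on these libraries where they do the work, as an engineer would, in place of code of your own. Each camera call takes 0.05 s, during which the arm holds its last target. There are 200 camera calls.

TASK

Take the spring clip with the orange tab from the wooden parts tray and press it sideways into the groove of the spindle on top of the cord spool until it snaps fully home, lying flat on the spool. Press gently, without forcing anything, then let go of it and leave everything else on the bench where it is.

Things in the scene. Friction and masses are not known exactly. Their poses are not given: they have to be found in the camera images.
- clip: Loose push-on spring clip, 70 g: a flat steel C, 6 mm thick, 34 mm wide, with an upright orange tab on its tail. Origin: centre of the C's eye, on the underside. x points out of the open mouth, z up. The eye's flat rear wall is at x = -9 mm, the tail ends at x = -45 mm. Seated, the rear wall meets the groove, so the origin is on the spindle's axis, and the push then rises steeply.
- clip_tab (a point): Point inside the clip's orange tab, 34 mm behind the clip's origin (x = -34 mm) and 28 mm above its underside: where to pinch it across its 10 mm thickness (along the clip's y). The tab is 22 mm long in the clip's x (-23 to -45 mm) and stands from 6 to 40 mm above the underside.
- clip_mouth (a point): Middle of the clip's mouth, 6 mm ahead of the origin and 3 mm above its underside, between the round noses (3 mm radius, 14 mm apart) of two sprung jaws that end at x = 8 mm. Each jaw gives up to 4.5 mm sideways and springs back. Going over the groove spreads each 2 mm: the push climbs to 4 to 7 N, eases past the widest point (origin 6 mm short of the axis), then the jaws draw the clip in.
- stand: Cord spool stand, fixed: round dark foot, 124 mm across. Origin: on its vertical axis at bench height. Its column carries a black spool of white cord (flanges 100 mm across, flat on top) and, on the same axis, an upright spindle. The column is clamped at an unknown height: the upper flange's top face is 115 to 159 mm above the origin. This pose does not tell it; find it by touch.
- spindle_axis (a point): A point on the spindle's vertical axis, on the stand's foot 16 mm above the bench (it does not follow the column's height). Measured up from the upper flange's top face, the spindle has a brass groove, 18 mm in diameter, from 0 to 8.5 mm, then a steel head, 28 mm in diameter, up to 20.5 mm.
- stand_sleeve (a point): Top of the stand's sleeve, on the axis, 50 mm up. The spool with its spindle is sprung: pushed down it gives 1 mm per 8 N. The flange is the groove's floor, so a level clip sliding on it, or up to 2 mm above, goes in, from any side; higher it strikes the head, which the jaws cannot pass. Pressing the clip on spool or spindle with over 20 N, down or sideways, marks them.
- tray: The wooden parts tray, fixed, 150 x 150 mm, rim 10 mm high, floor 4 mm above the bench; origin at the centre of its underside. The clip lies flat in it, with two small brass washers.
- washer_a: Bystander: flat brass washer, 24 mm across, 4 mm thick, in the tray; origin at its underside.
- washer_b: Bystander: the second brass washer, alike.
- glue: Bystander: white glue tube with a red band, 107 mm long, 18 mm thick, lying on the bench.
- bobbin: Bystander: blue bobbin, 56 mm across, 45 mm high.
- jar: Bystander: clear jar, 56 mm across, 70 mm high.
- driver: Bystander: screwdriver, 160 mm long, lying on the bench.
- case: Bystander: green transparent case, 75 x 50 x 20 mm.
Not all that is in view belongs to the job. Of the things that look like the clip, the smallest one is meant.

How it is judged:
By the outcome, as a careful person would: the job done as asked, in the order asked, and still so for the second after the job is handed in, with the robot touching nothing.
It also fails if it takes over 62 s, if anything falls off the work surface, if the arm or the gripper's body presses on something with over 40 N, if the wrist force passes 120 N, or if a joint passes its speed limit or range.

## Working session

There is one attempt and no reset: what is moved stays moved. The work goes in short steps, Python scripts to look and compute and a tool call to move; the robot and the scene stay as the last step left them, time stands still between calls to the robot, and variables do not carry over. Pictures are saved under pics/ and viewed, at most 10 in all, crops included, and the job is handed in when it is done.

Besides the shell and the picture viewer there is one more tool, called after ">>>" in YAML: its name, and indented under it one key for each argument. apply_moves: Moves the arm, as the interface text tells. Its arguments: {"type":"object","properties":{"rows":{"type":"array","items":{"type":"object","properties":{"wx":{"type":"number"},"wy":{"type":"number"},"wz":{"type":"number"},"x":{"type":"number"},"y":{"type":"number"},"z":{"type":"number"},"jaw":{"type":"number"}}}}},"required":["rows"]}

```bash
mkdir -p pics; cat > h.py <<'E'
import numpy as np, cv2
from bench import ctrl
from scipy.spatial.transform import Rotation as R
def cam(n):
    c=ctrl.get_calibration(n)
    if 'pose' in c: return c,np.array(c['pose'])
    o=ctrl.get_obs(); T=np.eye(4); T[:3,:3]=R.from_quat(o['eef_rot']).as_matrix(); T[:3,3]=o['ee_pos']
    return c,T@np.array(c['tool_from_camera'])
def shot(n,f):
    c,T=cam(n); p,d=ctrl.get_image(n); cv2.imwrite('pics/'+f+'.png',p[:,:,::-1]); np.savez('pics/'+f+'.npz',p=p,d=d,T=T,m=c['mtx'],k1=c['k1'])
    return p,d
def world(f):
    z=np.load('pics/'+f+'.npz'); m=z['m'];k=float(z['k1'])
    v,u=np.mgrid[:384,:512]; pts=np.stack([u,v],-1).reshape(-1,1,2).astype(float)
    s=cv2.undistortPoints(pts,m,np.array([k,0,0,0.])).reshape(384,512,2)
    d=z['d']; P=np.dstack([s[...,0]*d,s[...,1]*d,d])
    return P@z['T'][:3,:3].T+z['T'][:3,3], z['p'], d
E
python3 - <<'E'
from h import *
o=ctrl.get_obs(); print(o)
a,_=shot('scene','s0'); b,_=shot('top','t0')
for q in ['clip','clip_tab','clip_mouth','spindle_axis','stand_sleeve','tray','stand']:
  for c in ['scene','top']:
    print(q,c,[(round(r['score'],2),np.round(r['at'],3).tolist()) for r in ctrl.spot_point(q,c)])
E
```

```text
{'time': 0.0, 'joint_positions': array([ 1.08289202e+00,  3.59483690e-01,  1.51139504e+00, -3.30833021e-05,
        1.27250271e+00, -1.15095942e-01]), 'qd': array([-6.51153124e-04, -8.97790623e-04,  2.04399544e-05, -7.20381782e-04,
       -1.85248252e-03,  2.33349410e-04]), 'joint_torque': array([ 2.51406700e-04, -5.15363073e+01, -2.70726585e+01,  6.73079188e-02,
        3.46854434e-02, -1.51847003e-04]), 'ee_pos': array([0.21830268, 0.55830743, 0.30183638]), 'eef_rot': array([ 1.85321710e-01,  9.82677497e-01, -8.58745216e-04, -2.50499675e-04]), 'contact_force': array([ 0.48781662, -1.03615578,  0.08931478]), 'torque': array([0.01645423, 0.04159153, 0.00275878]), 'finger_force': 0.0, 'width': 0.08772660720542154}
clip scene [(0.84, [0.662, 0.079, 0.001]), (0.61, [0.484, 0.115, 0.004]), (0.47, [0.378, -0.062, 0.003])]
clip top [(0.75, [0.38, -0.058, -0.0]), (0.7, [0.484, 0.112, 0.001])]
clip_tab scene [(0.72, [0.422, -0.029, 0.041]), (0.68, [0.435, 0.397, 0.004]), (0.59, [0.622, 0.11, 0.039]), (0.58, [0.46, 0.137, 0.031])]
clip_tab top [(0.65, [0.627, 0.107, 0.036]), (0.55, [0.464, 0.131, 0.037])]
clip_mouth scene [(0.75, [0.484, 0.111, 0.007]), (0.68, [0.664, 0.069, 0.005]), (0.53, [0.376, -0.067, 0.003])]
clip_mouth top [(0.7, [0.492, 0.106, 0.008]), (0.65, [0.376, -0.065, -0.002]), (0.56, [0.667, 0.073, 0.004])]
spindle_axis scene [(0.67, [0.583, -0.109, 0.016])]
spindle_axis top [(0.78, [0.58, -0.108, 0.015]), (0.47, [0.529, 0.154, 0.006])]
stand_sleeve scene [(0.6, [0.579, -0.112, 0.049])]
stand_sleeve top []
tray scene [(0.73, [0.475, 0.113, 0.0])]
tray top [(0.9, [0.474, 0.113, -0.001])]
stand scene [(0.71, [0.579, -0.113, 0.001])]
stand top [(0.75, [0.586, -0.105, -0.001]), (0.45, [0.58, -0.107, 0.052])]
```

View pics/t0.png

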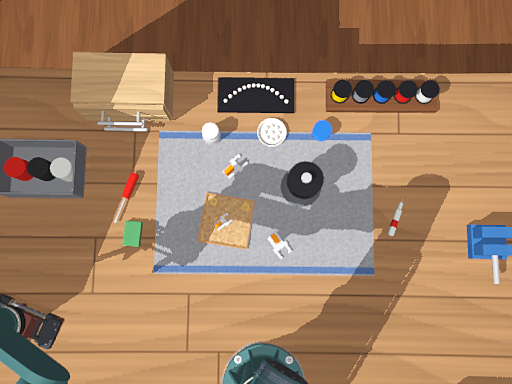

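View pics/s0.png

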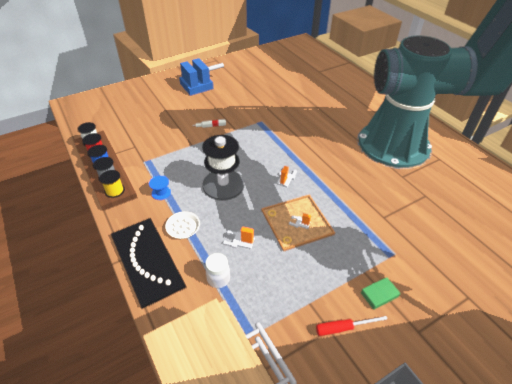

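```bash
python3 - <<'E'
from h import *
print(np.round(ctrl.get_calibration('wrist')['tool_from_camera'],3), ctrl.get_calibration('wrist')['mtx'][0])
for f in ['t0','s0']:
    W,p,d=world(f)
    r=np.hypot(W[...,0]-.581,W[...,1]+.109); m=(r<.075)&(W[...,2]>.09)&(W[...,2]<.2)
    h,e=np.histogram(W[m][:,2],bins=np.arange(.09,.2,.004)); print(f,dict(zip(np.round(e,3).tolist(),h.tolist())))
    z0=W[...,2]
    print('tray', np.median(z0[(abs(W[...,0]-.475)<.06)&(abs(W[...,1]-.113)<.06)&(z0<.02)]))
    k=m&(p.max(-1)<60); print('dark',W[k].min(0),W[k].max(0),(W[k].min(0)+W[k].max(0))/2)
    g=m&(p.min(-1)>120)&(W[...,2]>.12); print('bright',g.sum(),W[g].mean(0),W[g].min(0),W[g].max(0))
E
```

```text
[[ 0.001 -0.958 -0.288  0.08 ]
 [ 1.     0.001  0.     0.001]
 [ 0.    -0.288  0.958 -0.083]
 [ 0.     0.     0.     1.   ]] [322.59260013   0.         252.95647415]
t0 {0.09: 14, 0.094: 46, 0.098: 33, 0.102: 6, 0.106: 0, 0.11: 0, 0.114: 0, 0.118: 0, 0.122: 0, 0.126: 0, 0.13: 0, 0.134: 0, 0.138: 1, 0.142: 43, 0.146: 327, 0.15: 417, 0.154: 110, 0.158: 5, 0.162: 6, 0.166: 24, 0.17: 39, 0.174: 14, 0.178: 1, 0.182: 0, 0.186: 0, 0.19: 0, 0.194: 0}
tray 0.0037193286627112965
dark [ 0.5336698  -0.15630564  0.09053165] [ 0.62949344 -0.0607897   0.15853856] [ 0.58158162 -0.10854767  0.1245351 ]
bright 116 [ 0.58917286 -0.10654699  0.16542022] [ 0.56970749 -0.12545429  0.14560026] [ 0.63165588 -0.06665172  0.17818424]
s0 {0.09: 19, 0.094: 178, 0.098: 85, 0.102: 25, 0.106: 29, 0.11: 28, 0.114: 29, 0.118: 27, 0.122: 31, 0.126: 23, 0.13: 24, 0.134: 2, 0.138: 0, 0.142: 2, 0.146: 131, 0.15: 483, 0.154: 12, 0.158: 8, 0.162: 13, 0.166: 13, 0.17: 54, 0.174: 0, 0.178: 0, 0.182: 0, 0.186: 0, 0.19: 0, 0.194: 0}
tray 0.003585987778576938
dark [ 0.53452294 -0.1570532   0.0932619 ] [ 0.63179765 -0.06106991  0.15482411] [ 0.58316029 -0.10906155  0.124043  ]
bright 193 [ 0.58771053 -0.09578272  0.14768614] [ 0.53454072 -0.1523242   0.12018774] [ 0.63250263 -0.05985438  0.17357673]
```

>>> apply_moves:
  rows:
    - {"x": -0.04, "y": -0.032}
    - {"x": -0.08, "y": -0.064, "wz": 5}
    - {"x": -0.12, "y": -0.096, "wz": 10}
    - {"x": -0.16, "y": -0.128, "wz": 15}
    - {"x": -0.2, "y": -0.16, "wz": 21}
    - {"x": -0.24, "y": -0.192, "wz": 21}
    - {"x": -0.28, "y": -0.224, "wz": 21}
    - {"x": -0.32, "y": -0.256, "wz": 21}
    - {"x": -0.36, "y": -0.288, "wz": 21}
    - {"x": -0.39, "y": -0.31, "wz": 21}

```text
invalid input
```

>>> apply_moves:
  rows:
    - {"x": -0.04, "y": -0.032, "z": 0, "wx": 0, "wy": 0, "wz": 0, "jaw": 0.05}
    - {"x": -0.08, "y": -0.064, "z": 0, "wx": 0, "wy": 0, "wz": 5, "jaw": 0.05}
    - {"x": -0.12, "y": -0.096, "z": 0, "wx": 0, "wy": 0, "wz": 10, "jaw": 0.05}
    - {"x": -0.16, "y": -0.128, "z": 0, "wx": 0, "wy": 0, "wz": 15, "jaw": 0.05}
    - {"x": -0.2, "y": -0.16, "z": 0, "wx": 0, "wy": 0, "wz": 21, "jaw": 0.05}
    - {"x": -0.24, "y": -0.192, "z": 0, "wx": 0, "wy": 0, "wz": 21, "jaw": 0.05}
    - {"x": -0.28, "y": -0.224, "z": 0, "wx": 0, "wy": 0, "wz": 21, "jaw": 0.05}
    - {"x": -0.32, "y": -0.256, "z": 0, "wx": 0, "wy": 0, "wz": 21, "jaw": 0.05}
    - {"x": -0.36, "y": -0.288, "z": 0, "wx": 0, "wy": 0, "wz": 21, "jaw": 0.05}
    - {"x": -0.39, "y": -0.31, "z": 0, "wx": 0, "wy": 0, "wz": 21, "jaw": 0.05}

```text
time: 1.63
ee_pos: [0.4278, 0.1962, 0.303]
eef_rot: [0.361, 0.932, 0.0, 0.0]
contact_force: [0.5, -0.0, -0.2]
width: 0.0501
finger_force: 0.0
```

>>> apply_moves:
  rows:
    - {"x": -0.03, "y": -0.01, "z": 0.02, "wx": 0, "wy": 0, "wz": 0, "jaw": 0.05}
    - {"x": -0.06, "y": -0.02, "z": 0.04, "wx": 0, "wy": 0, "wz": 0, "jaw": 0.05}
    - {"x": -0.067, "y": -0.023, "z": 0.06, "wx": 0, "wy": 0, "wz": 0, "jaw": 0.05}
    - {"x": -0.067, "y": -0.023, "z": 0.06, "wx": 0, "wy": 0, "wz": 0, "jaw": 0.05}
    - {"x": -0.067, "y": -0.023, "z": 0.06, "wx": 0, "wy": 0, "wz": 0, "jaw": 0.05}

```text
time: 2.05
ee_pos: [0.4605, 0.1356, 0.2421]
eef_rot: [0.362, 0.932, -0.001, -0.001]
contact_force: [0.5, -0.9, 0.7]
width: 0.0505
finger_force: 0.0
```

```bash
python3 - <<'E'
from h import *
o=ctrl.get_obs(); print(o['time'],o['ee_pos'],o['eef_rot'])
shot('wrist','w0')
for q in ['clip','clip_tab','clip_mouth']:
    print(q,[(round(r['score'],2),np.round(r['at'],4).tolist()) for r in ctrl.spot_point(q,'wrist')])
W,p,d=world('w0'); hsv=cv2.cvtColor(p,cv2.COLOR_RGB2HSV)
m=(hsv[...,0]>5)&(hsv[...,0]<22)&(hsv[...,1]>190)&(W[...,2]>.025)&(W[...,2]<.06)&(d>0)
print(m.sum(),W[m].min(0),W[m].max(0))
t=m&(W[...,2]>.039); q=W[t]; print(t.sum(),np.median(q[:,2]),cv2.minAreaRect((q[:,:2]*1000).astype(np.float32)))
v,u=np.nonzero(t); print(u.mean(),v.mean())
E
```

```text
2.05 [0.46054816 0.13561707 0.24210606] [ 3.62093102e-01  9.32140845e-01 -5.64860608e-04 -1.30837493e-03]
clip [(0.85, [0.4829, 0.1103, 0.0067]), (0.81, [0.3838, -0.0596, -0.0017]), (0.65, [0.5325, 0.1568, 0.0033])]
clip_tab [(0.93, [0.4217, -0.0346, 0.0376]), (0.71, [0.4615, 0.1382, 0.0278])]
clip_mouth [(0.87, [0.4871, 0.1046, 0.0072]), (0.58, [0.3738, -0.0639, 0.003])]
31 [ 0.42940585 -0.02308739  0.02585702] [0.45152301 0.14411746 0.05075922]
13 0.04443890059475214 ((432.45294189453125, -19.410358428955078), (1.1658591032028198, 8.54084587097168), 37.21552658081055)
117.38461538461539 266.46153846153845
```

View pics/w0.png

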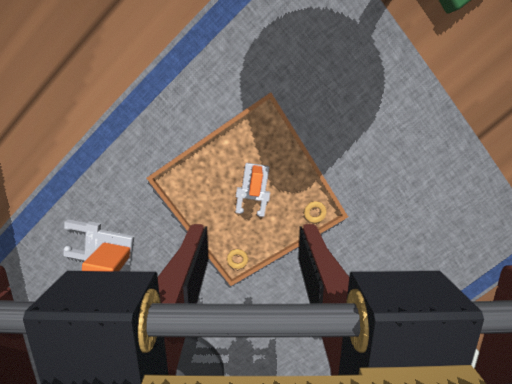

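```bash
python3 - <<'E'
from h import *
W,p,d=world('w0'); hsv=cv2.cvtColor(p,cv2.COLOR_RGB2HSV)
box=np.zeros(d.shape,bool); box[155:222,230:280]=1
print(hsv[180,257],W[180,257],p[170,257])
o=box&(hsv[...,1]>200)&(p[...,0]>190)&(p[...,1]<140)
print('orange',o.sum(),W[o].mean(0),W[o].min(0),W[o].max(0))
t=o&(W[...,2]>.036)
print('top',t.sum(),np.median(W[t][:,2]),W[t].mean(0),cv2.minAreaRect((W[t][:,:2]*1000).astype(np.float32)))
g=box&(hsv[...,1]<60)&(hsv[...,2]>110)&(W[...,2]<.02)
q=W[g]; print('steel',g.sum(),np.median(q[:,2]),cv2.minAreaRect((q[:,:2]*1000).astype(np.float32)))
v,u=np.nonzero(g);print(u.min(),u.max(),v.min(),v.max())
big=np.where(g[...,None],255,np.where(o[...,None],p,p//2)).astype(np.uint8)
im=np.hstack([cv2.resize(x[145:230,220:290],None,fx=5.5,fy=6,interpolation=0) for x in (p,big)])
cv2.imwrite('pics/c0.png',im[:,:,::-1])
E
```

```text
[ 12 178 242] [0.45942408 0.14181461 0.04470817] [219 117  61]<stdin>:6: RuntimeWarning: Mean of empty slice.
  ret = um.true_divide(
Traceback (most recent call last):
ValueError: zero-size array to reduction operation minimum which has no identity
```

```bash
python3 - <<'E'
from h import *
W,p,d=world('w0'); hsv=cv2.cvtColor(p,cv2.COLOR_RGB2HSV)
box=np.zeros(d.shape,bool); box[155:222,230:280]=1
o=box&(hsv[...,1]>140)&(hsv[...,0]<15)&(p[...,0]>190)
print('orange',o.sum(),W[o].mean(0),W[o].min(0),W[o].max(0))
t=o&(W[...,2]>.036)
print('top',t.sum(),np.median(W[t][:,2]),W[t].mean(0),cv2.minAreaRect((W[t][:,:2]*1000).astype(np.float32)))
g=box&(hsv[...,1]<60)&(hsv[...,2]>110)&(W[...,2]<.02)
q=W[g]; print('steel',g.sum(),np.median(q[:,2]),cv2.minAreaRect((q[:,:2]*1000).astype(np.float32)))
v,u=np.nonzero(g);print(u.min(),u.max(),v.min(),v.max())
big=np.where(g[...,None],255,np.where(o[...,None],p,p//2)).astype(np.uint8)
im=np.hstack([cv2.resize(x[145:230,220:290],None,fx=5.5,fy=6,interpolation=0) for x in (p,big)])
cv2.imwrite('pics/c0.png',im[:,:,::-1])
E
```

```text
orange 294 [0.4595873  0.14018787 0.04291032] [0.40225494 0.12823044 0.01645798] [0.47060744 0.18991204 0.32521886]
top 252 0.04473248175524114 [0.4604194  0.13914804 0.04563546] ((437.5125427246094, 162.16485595703125), (10.926933288574219, 89.06513977050781), 44.80339050292969)
steel 811 0.01062839761466361 ((472.6126403808594, 125.25328063964844), (35.248291015625, 56.0947380065918), 39.2215690612793)
235 269 163 216
```

View pics/c0.png

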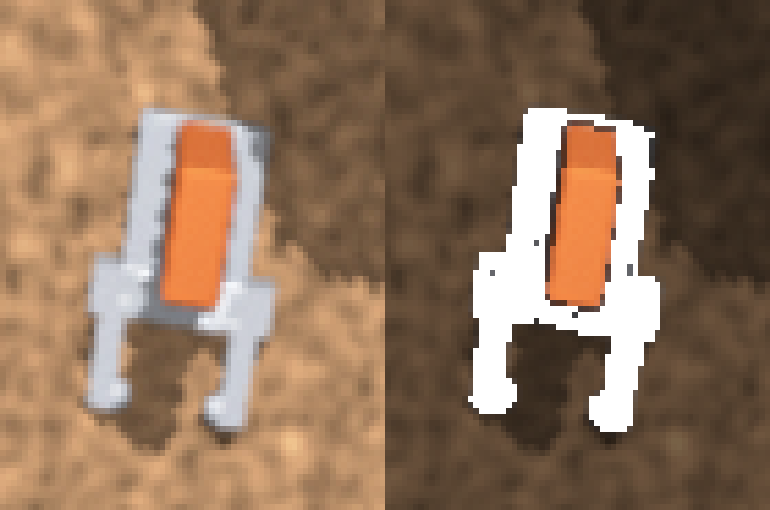

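```bash
python3 - <<'E'
from h import *
W,p,d=world('w0'); hsv=cv2.cvtColor(p,cv2.COLOR_RGB2HSV)
box=np.zeros(d.shape,bool); box[155:222,230:280]=1
o=box&(hsv[...,1]>140)&(hsv[...,0]<15)&(p[...,0]>190)
t=o&(abs(W[...,2]-.044)<.003)
v,u=np.nonzero(t); k=v>171; q=W[t][k]
print(k.sum(),q.mean(0),cv2.minAreaRect((q[:,:2]*1000).astype(np.float32)))
ob=ctrl.get_obs(); M=R.from_quat(ob['eef_rot']).as_matrix()
for tab in ([.4628,.1373],[q[:,0].mean(),q[:,1].mean()]):
    print(M.T@(np.r_[tab,.093]-ob['ee_pos']))
E
```

```text
241 [0.46092108 0.13864552 0.04475417] ((461.332763671875, 138.20675659179688), (9.421552658081055, 21.723270416259766), 39.23081588745117)
[-0.00069961  0.00087305  0.15086846]
[0.00159578 0.00060486 0.15086549]
```

>>> apply_moves:
  rows:
    - {"x": 0.0005, "y": 0.0007, "z": 0.035, "wx": 0, "wy": 0, "wz": 5, "jaw": 0.04}
    - {"x": 0.0005, "y": 0.0007, "z": 0.07, "wx": 0, "wy": 0, "wz": 8.4, "jaw": 0.04}
    - {"x": 0.0005, "y": 0.0007, "z": 0.1, "wx": 0, "wy": 0, "wz": 8.4, "jaw": 0.04}
    - {"x": 0.0005, "y": 0.0007, "z": 0.125, "wx": 0, "wy": 0, "wz": 8.4, "jaw": 0.04}
    - {"x": 0.0005, "y": 0.0007, "z": 0.14, "wx": 0, "wy": 0, "wz": 8.4, "jaw": 0.04}
    - {"x": 0.0005, "y": 0.0007, "z": 0.149, "wx": 0, "wy": 0, "wz": 8.4, "jaw": 0.04}
    - {"x": 0.0005, "y": 0.0007, "z": 0.149, "wx": 0, "wy": 0, "wz": 8.4, "jaw": 0.04}
    - {"x": 0.0005, "y": 0.0007, "z": 0.149, "wx": 0, "wy": 0, "wz": 8.4, "jaw": 0.02}

```text
time: 2.92
ee_pos: [0.4617, 0.1374, 0.0943]
eef_rot: [0.428, 0.904, 0.0, 0.0]
contact_force: [-0.1, -0.1, 0.5]
width: 0.0363
finger_force: 0.0
```

>>> apply_moves:
  rows:
    - {"x": 0, "y": 0, "z": 0, "wx": 0, "wy": 0, "wz": 0, "jaw": 0.0}
    - {"x": 0, "y": 0, "z": 0, "wx": 0, "wy": 0, "wz": 0, "jaw": 0.0}
    - {"x": 0, "y": 0, "z": 0, "wx": 0, "wy": 0, "wz": 0, "jaw": 0.0}
    - {"x": 0, "y": 0, "z": 0, "wx": 0, "wy": 0, "wz": 0, "jaw": 0.0}
    - {"x": 0, "y": 0, "z": 0, "wx": 0, "wy": 0, "wz": 0, "jaw": 0.0}
    - {"x": 0, "y": 0, "z": 0, "wx": 0, "wy": 0, "wz": 0, "jaw": 0.0}

```text
time: 3.42
ee_pos: [0.4618, 0.1369, 0.0944]
eef_rot: [0.429, 0.903, 0.0, 0.001]
contact_force: [-0.4, -0.4, 7.3]
width: 0.0097
finger_force: 30.0
```

>>> apply_moves:
  rows:
    - {"x": 0, "y": 0, "z": -0.015, "wx": 0, "wy": 0, "wz": 0, "jaw": 0.0}
    - {"x": 0, "y": 0, "z": -0.05, "wx": 0, "wy": 0, "wz": 0, "jaw": 0.0}
    - {"x": 0, "y": 0, "z": -0.09, "wx": 0, "wy": 0, "wz": 0, "jaw": 0.0}
    - {"x": 0, "y": 0, "z": -0.13, "wx": 0, "wy": 0, "wz": 0, "jaw": 0.0}
    - {"x": -0.02, "y": -0.004, "z": -0.165, "wx": 0, "wy": 0, "wz": 0, "jaw": 0.0}
    - {"x": -0.05, "y": -0.01, "z": -0.19, "wx": 0, "wy": 0, "wz": 0, "jaw": 0.0}
    - {"x": -0.085, "y": -0.017, "z": -0.21, "wx": 0, "wy": 0, "wz": 0, "jaw": 0.0}
    - {"x": -0.12, "y": -0.024, "z": -0.225, "wx": 0, "wy": 0, "wz": 0, "jaw": 0.0}
    - {"x": -0.15, "y": -0.03, "z": -0.24, "wx": 0, "wy": 0, "wz": 0, "jaw": 0.0}
    - {"x": -0.18, "y": -0.036, "z": -0.246, "wx": 0, "wy": 0, "wz": 0, "jaw": 0.0}

```text
time: 4.25
ee_pos: [0.5484, -0.0271, 0.3422]
eef_rot: [0.429, 0.903, 0.0, 0.002]
contact_force: [1.0, 0.1, -0.7]
width: 0.0099
finger_force: 30.0
```

>>> apply_moves:
  rows:
    - {"x": -0.035, "y": -0.008, "z": 0, "wx": 0, "wy": 0, "wz": 0, "jaw": 0.0}
    - {"x": -0.07, "y": -0.016, "z": 0, "wx": 0, "wy": 0, "wz": 0, "jaw": 0.0}
    - {"x": -0.1, "y": -0.022, "z": 0, "wx": 0, "wy": 0, "wz": 0, "jaw": 0.0}
    - {"x": -0.126, "y": -0.026, "z": 0, "wx": 0, "wy": 0, "wz": 0, "jaw": 0.0}
    - {"x": -0.126, "y": -0.026, "z": 0, "wx": 0, "wy": 0, "wz": 0, "jaw": 0.0}
    - {"x": -0.126, "y": -0.026, "z": 0, "wx": 0, "wy": 0, "wz": 0, "jaw": 0.0}
    - {"x": -0.126, "y": -0.026, "z": 0, "wx": 0, "wy": 0, "wz": 0, "jaw": 0.0}

```text
time: 4.83
ee_pos: [0.6062, -0.139, 0.3392]
eef_rot: [0.429, 0.903, 0.0, -0.001]
contact_force: [0.1, 0.0, -1.6]
width: 0.0102
finger_force: 30.0
```

```bash
python3 - <<'E'
from h import *
o=ctrl.get_obs(); print(o['time'],o['ee_pos'],o['eef_rot'],o['contact_force'],o['torque'],o['width'])
shot('wrist','w1'); print('t',[(r['score'],r['at']) for r in ctrl.spot_point('clip','wrist')])
E
```

```text
4.8333 [ 0.60616441 -0.13898965  0.3392081 ] [ 4.28821891e-01  9.03388671e-01  8.19090799e-05 -8.29521239e-04] [ 0.1054759   0.03288972 -1.61926925] [-0.04543708  0.01357323  0.02782959] 0.010157419834775867
t [(0.9, [0.6606, 0.0749, 0.0022]), (0.73, [0.6305, -0.1648, 0.2503]), (0.39, [0.7394, 0.1665, -0.004])]
```

View pics/w1.png

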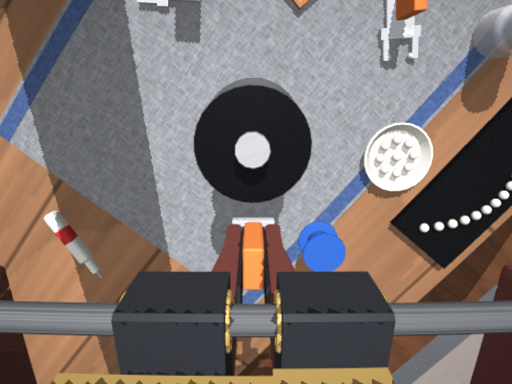

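```bash
python3 - <<'E'
from h import *
W,p,d=world('w1'); hsv=cv2.cvtColor(p,cv2.COLOR_RGB2HSV)
o=ctrl.get_obs(); M=R.from_quat(o['eef_rot']).as_matrix(); Tl=(W-o['ee_pos'])@M
bx=lambda a,b,c,e:np.pad(np.ones((b-a,e-c),bool),((a,384-b),(c,512-e)))
h=bx(125,175,225,280)&(p.min(-1)>110)&(W[...,2]>.12)
v,u=np.nonzero(h);(cx,cy),r=cv2.minEnclosingCircle(np.stack([u,v],1).astype(np.float32))
print('head px',cx,cy,r,'z',np.median(W[h][:,2]),'world',np.median(W[h],0),'tool',np.median(Tl[h],0),W[int(round(cy)),int(round(cx))])
f=bx(80,205,190,315)&(p.max(-1)<60)&(abs(W[...,2]-.15)<.012)
q=(W[f][:,:2]*1000).astype(np.float32); print('flange z',np.median(W[f][:,2]),cv2.minEnclosingCircle(q),W[f].min(0),W[f].max(0))
t=bx(212,235,225,282)&(hsv[...,1]<60)&(p.min(-1)>120)
print('tail tool',t.sum(),np.percentile(Tl[t],[3,50,97],axis=0))
g=bx(215,295,235,275)&(hsv[...,1]>140)&(hsv[...,0]<15)&(p[...,0]>190)
print('tab tool',g.sum(),np.percentile(Tl[g],[3,50,97],axis=0))
E
```

```text
head px 252.49093627929688 149.41842651367188 18.58864402770996 z 0.1732235600358225 world [ 0.58196084 -0.10979389  0.17322356] tool [ 0.03687494 -0.00071816  0.16637143] [ 0.58164679 -0.1095655   0.17335766]
flange z 0.1528035706305021 ((582.631103515625, -110.37895202636719), 49.40558624267578) [ 0.53349911 -0.15948281  0.15024569] [ 0.6310157  -0.06126595  0.1554749 ]
tail tool 369 [[-0.10221407 -0.01391218  0.07828604]
 [ 0.01065184  0.00399335  0.08578644]
 [ 0.01180615  0.03929546  0.33864134]]
tab tool 1026 [[-0.0090042  -0.00454048  0.04906478]
 [ 0.00902362  0.00010407  0.05085123]
 [ 0.01181272  0.00430247  0.07845213]]
```

>>> apply_moves:
  rows:
    - {"x": 0.035, "y": 0, "z": 0, "wx": 0, "wy": 0, "wz": 0, "jaw": 0.0}
    - {"x": 0.07, "y": -0.0007, "z": 0, "wx": 0, "wy": 0, "wz": 0, "jaw": 0.0}
    - {"x": 0.095, "y": -0.0007, "z": 0.02, "wx": 0, "wy": 0, "wz": 0, "jaw": 0.0}
    - {"x": 0.1, "y": -0.0007, "z": 0.05, "wx": 0, "wy": 0, "wz": 0, "jaw": 0.0}
    - {"x": 0.1, "y": -0.0007, "z": 0.075, "wx": 0, "wy": 0, "wz": 0, "jaw": 0.0}
    - {"x": 0.1, "y": -0.0007, "z": 0.088, "wx": 0, "wy": 0, "wz": 0, "jaw": 0.0}
    - {"x": 0.1, "y": -0.0007, "z": 0.09, "wx": 0, "wy": 0, "wz": 0, "jaw": 0.0}
    - {"x": 0.1, "y": -0.0007, "z": 0.09, "wx": 0, "wy": 0, "wz": 0, "jaw": 0.0}
    - {"x": 0.1, "y": -0.0007, "z": 0.09, "wx": 0, "wy": 0, "wz": 0, "jaw": 0.0}
    - {"x": 0.1, "y": -0.0007, "z": 0.09, "wx": 0, "wy": 0, "wz": 0, "jaw": 0.0}

```text
time: 5.77
ee_pos: [0.5439, -0.0624, 0.2511]
eef_rot: [0.428, 0.904, 0.0, 0.001]
contact_force: [0.9, -0.2, 0.4]
width: 0.0101
finger_force: 30.0
```

>>> apply_moves:
  rows:
    - {"x": 0, "y": 0, "z": 0.001, "wx": 0, "wy": 0, "wz": 0, "jaw": 0.0}
    - {"x": 0, "y": 0, "z": 0.002, "wx": 0, "wy": 0, "wz": 0, "jaw": 0.0}
    - {"x": 0, "y": 0, "z": 0.002, "wx": 0, "wy": 0, "wz": 0, "jaw": 0.0}

```text
time: 6.02
ee_pos: [0.5432, -0.0625, 0.248]
eef_rot: [0.429, 0.903, 0.0, 0.0]
contact_force: [0.0, 0.2, -0.3]
width: 0.0101
finger_force: 30.0
```

>>> apply_moves:
  rows:
    - {"x": 0, "y": 0, "z": 0.001, "wx": 0, "wy": 0, "wz": 0, "jaw": 0.0}
    - {"x": 0, "y": 0, "z": 0.002, "wx": 0, "wy": 0, "wz": 0, "jaw": 0.0}
    - {"x": 0, "y": 0, "z": 0.002, "wx": 0, "wy": 0, "wz": 0, "jaw": 0.0}

```text
time: 6.27
ee_pos: [0.543, -0.0624, 0.2455]
eef_rot: [0.429, 0.903, -0.0, -0.0]
contact_force: [-0.1, -0.7, -0.4]
width: 0.01
finger_force: 30.0
```

>>> apply_moves:
  rows:
    - {"x": 0, "y": 0, "z": 0.001, "wx": 0, "wy": 0, "wz": 0, "jaw": 0.0}
    - {"x": 0, "y": 0, "z": 0.001, "wx": 0, "wy": 0, "wz": 0, "jaw": 0.0}
    - {"x": 0, "y": 0, "z": 0.001, "wx": 0, "wy": 0, "wz": 0, "jaw": 0.0}

```text
time: 6.52
ee_pos: [0.543, -0.0624, 0.2445]
eef_rot: [0.429, 0.903, -0.0, -0.0]
contact_force: [0.2, 1.3, -1.0]
width: 0.01
finger_force: 30.0
```

>>> apply_moves:
  rows:
    - {"x": 0, "y": 0, "z": 0.0007, "wx": 0, "wy": 0, "wz": 0, "jaw": 0.0}
    - {"x": 0, "y": 0, "z": 0.0007, "wx": 0, "wy": 0, "wz": 0, "jaw": 0.0}
    - {"x": 0, "y": 0, "z": 0.0007, "wx": 0, "wy": 0, "wz": 0, "jaw": 0.0}

```text
time: 6.77
ee_pos: [0.543, -0.0624, 0.2439]
eef_rot: [0.429, 0.903, -0.0, -0.0]
contact_force: [0.2, 1.0, -0.7]
width: 0.0095
finger_force: 30.0
```

Underside about 0.1535; continue in 0.7 mm steps.

>>> apply_moves:
  rows:
    - {"x": 0, "y": 0, "z": 0.0007, "wx": 0, "wy": 0, "wz": 0, "jaw": 0.0}
    - {"x": 0, "y": 0, "z": 0.0007, "wx": 0, "wy": 0, "wz": 0, "jaw": 0.0}
    - {"x": 0, "y": 0, "z": 0.0007, "wx": 0, "wy": 0, "wz": 0, "jaw": 0.0}

```text
time: 7.02
ee_pos: [0.543, -0.0624, 0.2432]
eef_rot: [0.429, 0.903, -0.0, -0.0]
contact_force: [0.6, -0.5, -0.5]
width: 0.0099
finger_force: 30.0
```

>>> apply_moves:
  rows:
    - {"x": 0, "y": 0, "z": 0.0007, "wx": 0, "wy": 0, "wz": 0, "jaw": 0.0}
    - {"x": 0, "y": 0, "z": 0.0007, "wx": 0, "wy": 0, "wz": 0, "jaw": 0.0}
    - {"x": 0, "y": 0, "z": 0.0007, "wx": 0, "wy": 0, "wz": 0, "jaw": 0.0}

```text
time: 7.27
ee_pos: [0.543, -0.0624, 0.2425]
eef_rot: [0.429, 0.903, -0.0, -0.0]
contact_force: [-0.1, -0.4, -0.9]
width: 0.0094
finger_force: 30.0
```

>>> apply_moves:
  rows:
    - {"x": 0, "y": 0, "z": 0.0005, "wx": 0, "wy": 0, "wz": 0, "jaw": 0.0}
    - {"x": 0, "y": 0, "z": 0.0005, "wx": 0, "wy": 0, "wz": 0, "jaw": 0.0}
    - {"x": 0, "y": 0, "z": 0.0005, "wx": 0, "wy": 0, "wz": 0, "jaw": 0.0}

```text
time: 7.52
ee_pos: [0.5431, -0.0624, 0.2422]
eef_rot: [0.429, 0.903, -0.0, 0.0]
contact_force: [-0.0, -0.6, 1.1]
width: 0.0101
finger_force: 30.0
```

>>> apply_moves:
  rows:
    - {"x": 0, "y": 0, "z": 0.0004, "wx": 0, "wy": 0, "wz": 0, "jaw": 0.0}
    - {"x": 0, "y": 0, "z": 0.0004, "wx": 0, "wy": 0, "wz": 0, "jaw": 0.0}
    - {"x": 0, "y": 0, "z": 0.0004, "wx": 0, "wy": 0, "wz": 0, "jaw": 0.0}

```text
time: 7.77
ee_pos: [0.5432, -0.0624, 0.2419]
eef_rot: [0.429, 0.903, 0.0, 0.0]
contact_force: [-0.8, 0.8, 3.6]
width: 0.0098
finger_force: 30.0
```

>>> apply_moves:
  rows:
    - {"x": 0, "y": 0, "z": -0.0006, "wx": 0, "wy": 0, "wz": 0, "jaw": 0.0}
    - {"x": -0.003, "y": 0.0002, "z": -0.0006, "wx": 0, "wy": 0, "wz": 0, "jaw": 0.0}
    - {"x": -0.007, "y": 0.0002, "z": -0.0006, "wx": 0, "wy": 0, "wz": 0, "jaw": 0.0}
    - {"x": -0.011, "y": 0.0002, "z": -0.0006, "wx": 0, "wy": 0, "wz": 0, "jaw": 0.0}
    - {"x": -0.014, "y": 0.0002, "z": -0.0006, "wx": 0, "wy": 0, "wz": 0, "jaw": 0.0}
    - {"x": -0.014, "y": 0.0002, "z": -0.0006, "wx": 0, "wy": 0, "wz": 0, "jaw": 0.0}
    - {"x": -0.014, "y": 0.0002, "z": -0.0006, "wx": 0, "wy": 0, "wz": 0, "jaw": 0.0}

```text
time: 8.35
ee_pos: [0.5524, -0.0735, 0.2422]
eef_rot: [0.429, 0.903, -0.0, 0.0]
contact_force: [1.4, -0.1, 0.5]
width: 0.0097
finger_force: 30.0
```

>>> apply_moves:
  rows:
    - {"x": -0.001, "y": 0, "z": 0, "wx": 0, "wy": 0, "wz": 0, "jaw": 0.0}
    - {"x": -0.002, "y": 0, "z": 0, "wx": 0, "wy": 0, "wz": 0, "jaw": 0.0}
    - {"x": -0.002, "y": 0, "z": 0, "wx": 0, "wy": 0, "wz": 0, "jaw": 0.0}

```text
time: 8.6
ee_pos: [0.5533, -0.0747, 0.2423]
eef_rot: [0.429, 0.903, -0.0, -0.0]
contact_force: [0.5, -0.1, 1.1]
width: 0.0094
finger_force: 30.0
```

>>> apply_moves:
  rows:
    - {"x": -0.001, "y": 0, "z": 0, "wx": 0, "wy": 0, "wz": 0, "jaw": 0.0}
    - {"x": -0.002, "y": 0, "z": 0, "wx": 0, "wy": 0, "wz": 0, "jaw": 0.0}
    - {"x": -0.002, "y": 0, "z": 0, "wx": 0, "wy": 0, "wz": 0, "jaw": 0.0}

```text
time: 8.85
ee_pos: [0.554, -0.0759, 0.2421]
eef_rot: [0.429, 0.903, -0.0, -0.001]
contact_force: [-1.9, 1.7, 2.4]
width: 0.0099
finger_force: 30.0
```

>>> apply_moves:
  rows:
    - {"x": -0.001, "y": 0, "z": 0, "wx": 0, "wy": 0, "wz": 0, "jaw": 0.0}
    - {"x": -0.0015, "y": 0, "z": 0, "wx": 0, "wy": 0, "wz": 0, "jaw": 0.0}
    - {"x": -0.0015, "y": 0, "z": 0, "wx": 0, "wy": 0, "wz": 0, "jaw": 0.0}

```text
time: 9.1
ee_pos: [0.5545, -0.0765, 0.242]
eef_rot: [0.429, 0.903, 0.0, -0.002]
contact_force: [-3.8, 3.9, 3.7]
width: 0.0097
finger_force: 30.0
```

>>> apply_moves:
  rows:
    - {"x": -0.001, "y": 0, "z": 0, "wx": 0, "wy": 0, "wz": 0, "jaw": 0.0}
    - {"x": -0.0015, "y": 0, "z": 0, "wx": 0, "wy": 0, "wz": 0, "jaw": 0.0}
    - {"x": -0.0015, "y": 0, "z": 0, "wx": 0, "wy": 0, "wz": 0, "jaw": 0.0}

```text
time: 9.35
ee_pos: [0.5551, -0.0773, 0.2419]
eef_rot: [0.429, 0.903, 0.0, -0.002]
contact_force: [-4.5, 5.2, 4.0]
width: 0.0103
finger_force: 30.0
```

>>> apply_moves:
  rows:
    - {"x": -0.001, "y": 0, "z": -0.0003, "wx": 0, "wy": 0, "wz": 0, "jaw": 0.0}
    - {"x": -0.0015, "y": 0, "z": -0.0003, "wx": 0, "wy": 0, "wz": 0, "jaw": 0.0}
    - {"x": -0.0015, "y": 0, "z": -0.0003, "wx": 0, "wy": 0, "wz": 0, "jaw": 0.0}

```text
time: 9.6
ee_pos: [0.5562, -0.0786, 0.2421]
eef_rot: [0.429, 0.903, 0.0, -0.002]
contact_force: [-4.1, 4.7, 2.0]
width: 0.0096
finger_force: 30.0
```

>>> apply_moves:
  rows:
    - {"x": -0.001, "y": 0, "z": 0, "wx": 0, "wy": 0, "wz": 0, "jaw": 0.0}
    - {"x": -0.001, "y": 0, "z": 0, "wx": 0, "wy": 0, "wz": 0, "jaw": 0.0}
    - {"x": -0.001, "y": 0, "z": 0, "wx": 0, "wy": 0, "wz": 0, "jaw": 0.0}

```text
time: 9.85
ee_pos: [0.5575, -0.0801, 0.2423]
eef_rot: [0.429, 0.904, -0.0, -0.001]
contact_force: [-2.0, 1.3, 1.3]
width: 0.01
finger_force: 30.0
```

>>> apply_moves:
  rows:
    - {"x": -0.001, "y": 0, "z": 0, "wx": 0, "wy": 0, "wz": 0, "jaw": 0.0}
    - {"x": -0.002, "y": 0, "z": 0, "wx": 0, "wy": 0, "wz": 0, "jaw": 0.0}
    - {"x": -0.002, "y": 0, "z": 0, "wx": 0, "wy": 0, "wz": 0, "jaw": 0.0}

```text
time: 10.1
ee_pos: [0.5604, -0.0833, 0.2427]
eef_rot: [0.429, 0.904, -0.001, 0.001]
contact_force: [0.7, -3.9, -2.3]
width: 0.0103
finger_force: 30.0
```

>>> apply_moves:
  rows:
    - {"x": -0.001, "y": 0, "z": 0, "wx": 0, "wy": 0, "wz": 0, "jaw": 0.0}
    - {"x": -0.001, "y": 0, "z": 0, "wx": 0, "wy": 0, "wz": 0, "jaw": 0.0}
    - {"x": -0.001, "y": 0, "z": 0, "wx": 0, "wy": 0, "wz": 0, "jaw": 0.0}

```text
time: 10.35
ee_pos: [0.5609, -0.0838, 0.2429]
eef_rot: [0.429, 0.903, -0.0, 0.001]
contact_force: [0.2, -4.9, -1.2]
width: 0.0098
finger_force: 30.0
```

>>> apply_moves:
  rows:
    - {"x": -0.0007, "y": 0, "z": 0, "wx": 0, "wy": 0, "wz": 0, "jaw": 0.0}
    - {"x": -0.0007, "y": 0, "z": 0, "wx": 0, "wy": 0, "wz": 0, "jaw": 0.0}
    - {"x": -0.0007, "y": 0, "z": 0, "wx": 0, "wy": 0, "wz": 0, "jaw": 0.0}

```text
time: 10.6
ee_pos: [0.5608, -0.0837, 0.2428]
eef_rot: [0.429, 0.903, -0.0, 0.001]
contact_force: [0.8, -4.1, -0.3]
width: 0.0094
finger_force: 30.0
```

>>> apply_moves:
  rows:
    - {"x": -0.0007, "y": -0.0003, "z": 0, "wx": 0, "wy": 0, "wz": 0, "jaw": 0.0}
    - {"x": -0.0007, "y": -0.0003, "z": 0, "wx": 0, "wy": 0, "wz": 0, "jaw": 0.0}
    - {"x": -0.0007, "y": -0.0003, "z": 0, "wx": 0, "wy": 0, "wz": 0, "jaw": 0.0}

```text
time: 10.85
ee_pos: [0.5608, -0.084, 0.2426]
eef_rot: [0.429, 0.903, 0.0, 0.0]
contact_force: [0.7, -3.2, 0.1]
width: 0.0098
finger_force: 30.0
```

>>> apply_moves:
  rows:
    - {"x": -0.0007, "y": 0, "z": 0, "wx": 0, "wy": 0, "wz": 0, "jaw": 0.0}
    - {"x": -0.0007, "y": 0, "z": 0, "wx": 0, "wy": 0, "wz": 0, "jaw": 0.0}
    - {"x": -0.0007, "y": 0, "z": 0, "wx": 0, "wy": 0, "wz": 0, "jaw": 0.0}

```text
time: 11.1
ee_pos: [0.561, -0.0844, 0.2424]
eef_rot: [0.429, 0.903, 0.0, -0.0]
contact_force: [1.8, -2.9, -0.4]
width: 0.0099
finger_force: 30.0
```

>>> apply_moves:
  rows:
    - {"x": -0.0007, "y": 0, "z": 0, "wx": 0, "wy": 0, "wz": 0, "jaw": 0.0}
    - {"x": -0.0007, "y": 0, "z": 0, "wx": 0, "wy": 0, "wz": 0, "jaw": 0.0}
    - {"x": -0.0007, "y": 0, "z": 0, "wx": 0, "wy": 0, "wz": 0, "jaw": 0.0}

```text
time: 11.35
ee_pos: [0.5613, -0.085, 0.2424]
eef_rot: [0.429, 0.903, 0.0, -0.0]
contact_force: [0.8, -0.6, -0.5]
width: 0.0098
finger_force: 30.0
```

>>> apply_moves:
  rows:
    - {"x": -0.0007, "y": 0, "z": 0, "wx": 0, "wy": 0, "wz": 0, "jaw": 0.0}
    - {"x": -0.0007, "y": 0, "z": 0, "wx": 0, "wy": 0, "wz": 0, "jaw": 0.0}
    - {"x": -0.0007, "y": 0, "z": 0, "wx": 0, "wy": 0, "wz": 0, "jaw": 0.0}

```text
time: 11.6
ee_pos: [0.5615, -0.0852, 0.2424]
eef_rot: [0.429, 0.903, 0.0, -0.001]
contact_force: [-1.8, 0.5, 0.0]
width: 0.0098
finger_force: 30.0
```

Force has turned to a push; continue until it climbs.

>>> apply_moves:
  rows:
    - {"x": -0.001, "y": 0, "z": 0, "wx": 0, "wy": 0, "wz": 0, "jaw": 0.0}
    - {"x": -0.001, "y": 0, "z": 0, "wx": 0, "wy": 0, "wz": 0, "jaw": 0.0}
    - {"x": -0.001, "y": 0, "z": 0, "wx": 0, "wy": 0, "wz": 0, "jaw": 0.0}

```text
time: 11.85
ee_pos: [0.5617, -0.0856, 0.2422]
eef_rot: [0.429, 0.903, 0.0, -0.001]
contact_force: [-4.0, 5.0, 1.4]
width: 0.0098
finger_force: 30.0
```

>>> apply_moves:
  rows:
    - {"x": -0.001, "y": 0, "z": 0, "wx": 0, "wy": 0, "wz": 0, "jaw": 0.0}
    - {"x": -0.001, "y": 0, "z": 0, "wx": 0, "wy": 0, "wz": 0, "jaw": 0.0}
    - {"x": -0.001, "y": 0, "z": 0, "wx": 0, "wy": 0, "wz": 0, "jaw": 0.0}

```text
time: 12.1
ee_pos: [0.5619, -0.0858, 0.2422]
eef_rot: [0.429, 0.903, 0.001, -0.002]
contact_force: [-4.7, 6.4, 2.5]
width: 0.0099
finger_force: 30.0
```

>>> apply_moves:
  rows:
    - {"x": -0.001, "y": 0, "z": 0, "wx": 0, "wy": 0, "wz": 0, "jaw": 0.0}
    - {"x": -0.001, "y": 0, "z": 0, "wx": 0, "wy": 0, "wz": 0, "jaw": 0.0}
    - {"x": -0.001, "y": 0, "z": 0, "wx": 0, "wy": 0, "wz": 0, "jaw": 0.0}

```text
time: 12.35
ee_pos: [0.5621, -0.086, 0.2421]
eef_rot: [0.429, 0.903, 0.001, -0.003]
contact_force: [-4.9, 7.7, 2.9]
width: 0.01
finger_force: 30.0
```

```bash
python3 - <<'E'
from h import *
W,p,d=None,None,None
shot('scene','s1'); p=cv2.imread('pics/s1.png'); cv2.imwrite('pics/s1c.png',cv2.resize(p[90:220,160:300],None,fx=4.5,fy=4.5,interpolation=2))
print(ctrl.get_obs()['contact_force'])
E
```

```text
[-4.82678438  9.35765104  3.26336431]
```

View pics/s1c.png

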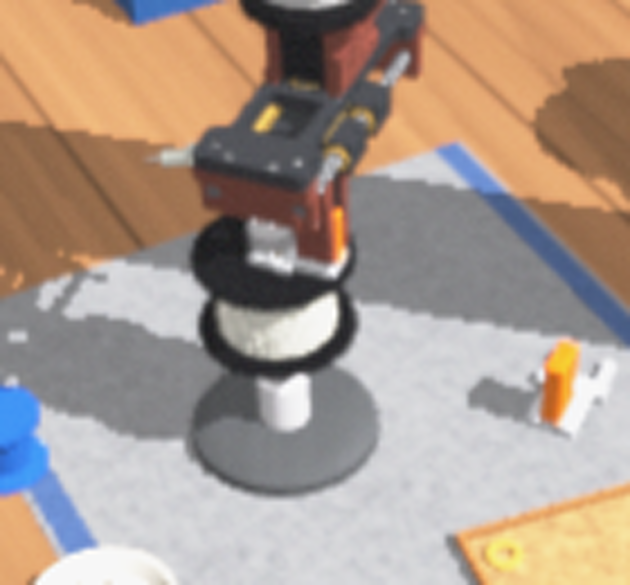

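>>> apply_moves:
  rows:
    - {"x": 0.001, "y": 0.0002, "z": 0, "wx": 0, "wy": 0, "wz": 0, "jaw": 0.0}
    - {"x": 0.002, "y": 0.0002, "z": 0, "wx": 0, "wy": 0, "wz": 0, "jaw": 0.0}
    - {"x": 0.002, "y": 0.0002, "z": 0, "wx": 0, "wy": 0, "wz": 0, "jaw": 0.0}

```text
time: 12.65
ee_pos: [0.5618, -0.0855, 0.2423]
eef_rot: [0.429, 0.904, 0.0, -0.001]
contact_force: [-3.4, 4.0, 0.9]
width: 0.0098
finger_force: 30.0
```

>>> apply_moves:
  rows:
    - {"x": 0, "y": 0, "z": 0, "wx": 0, "wy": 0, "wz": 0, "jaw": 0.015}
    - {"x": 0, "y": 0, "z": 0, "wx": 0, "wy": 0, "wz": 0, "jaw": 0.03}
    - {"x": 0, "y": 0, "z": 0, "wx": 0, "wy": 0, "wz": 0, "jaw": 0.03}
    - {"x": 0, "y": 0, "z": 0, "wx": 0, "wy": 0, "wz": 0, "jaw": 0.03}
    - {"x": 0, "y": 0, "z": 0, "wx": 0, "wy": 0, "wz": 0, "jaw": 0.03}

```text
time: 13.07
ee_pos: [0.5631, -0.0867, 0.2427]
eef_rot: [0.429, 0.903, -0.0, 0.0]
contact_force: [-1.0, 0.5, -0.3]
width: 0.0299
finger_force: 0.0
```

Lift clear, back off a bit, and look.

>>> apply_moves:
  rows:
    - {"x": 0, "y": 0, "z": -0.015, "wx": 0, "wy": 0, "wz": 0, "jaw": 0.03}
    - {"x": 0, "y": 0, "z": -0.04, "wx": 0, "wy": 0, "wz": 0, "jaw": 0.03}
    - {"x": 0, "y": 0, "z": -0.075, "wx": 0, "wy": 0, "wz": 0, "jaw": 0.03}
    - {"x": -0.03, "y": 0, "z": -0.1, "wx": 0, "wy": 0, "wz": 0, "jaw": 0.03}
    - {"x": -0.06, "y": 0, "z": -0.1, "wx": 0, "wy": 0, "wz": 0, "jaw": 0.03}
    - {"x": -0.08, "y": 0, "z": -0.1, "wx": 0, "wy": 0, "wz": 0, "jaw": 0.03}
    - {"x": -0.08, "y": 0, "z": -0.1, "wx": 0, "wy": 0, "wz": 0, "jaw": 0.03}
    - {"x": -0.08, "y": 0, "z": -0.1, "wx": 0, "wy": 0, "wz": 0, "jaw": 0.03}

```text
time: 13.73
ee_pos: [0.6135, -0.1489, 0.3422]
eef_rot: [0.429, 0.903, -0.0, -0.0]
contact_force: [-0.2, 0.5, 0.5]
width: 0.0303
finger_force: 0.0
```

```bash
python3 - <<'E'
from h import *
o=ctrl.get_obs(); print(o['ee_pos'],o['contact_force'])
shot('wrist','w2'); W,p,d=world('w2'); hsv=cv2.cvtColor(p,cv2.COLOR_RGB2HSV)
r=np.hypot(W[...,0]-.582,W[...,1]+.1097)<.08
g=r&(hsv[...,1]>140)&(hsv[...,0]<15)&(p[...,0]>150)&(W[...,2]>.14)
t=g&(W[...,2]>np.median(W[g][:,2])-.003)
print('tab',g.sum(),np.median(W[t],0),cv2.minAreaRect((W[t][:,:2]*1000).astype(np.float32)))
h=r&(p.min(-1)>110)&(abs(W[...,2]-.173)<.005); print('head',h.sum(),W[h].mean(0),cv2.minEnclosingCircle((W[h][:,:2]*1000).astype(np.float32)))
s=r&(hsv[...,1]<60)&(p.min(-1)>90)&(abs(W[...,2]-.158)<.005); print('steel',s.sum(),np.median(W[s],0),cv2.minAreaRect((W[s][:,:2]*1000).astype(np.float32)))
v,u=np.nonzero(g); a,b=int(v.mean()),int(u.mean()); c=p[max(0,a-90):a+90,max(0,b-90):b+90]
cv2.imwrite('pics/w2c.png',cv2.resize(c[:,:,::-1],None,fx=3.3,fy=3.3,interpolation=2)); print(a,b)
ctrl.recognise('clip','wrist')
E
```

```text
[ 0.61351851 -0.1489498   0.34217861] [-0.17144419  0.48441869  0.46863674]
tab 117 [ 0.5637052  -0.08557308  0.19253546] ((560.8411865234375, -84.11968231201172), (8.878732681274414, 20.64565658569336), 39.61930847167969)
head 996 [ 0.58183415 -0.11020946  0.17311935] ((582.0394897460938, -110.46833038330078), 13.981306076049805)
steel 1095 [ 0.56774953 -0.0930414   0.1588282 ] ((571.26806640625, -111.86614227294922), (54.33159255981445, 78.32794952392578), 40.02811813354492)
88 254
```

View pics/w2c.png

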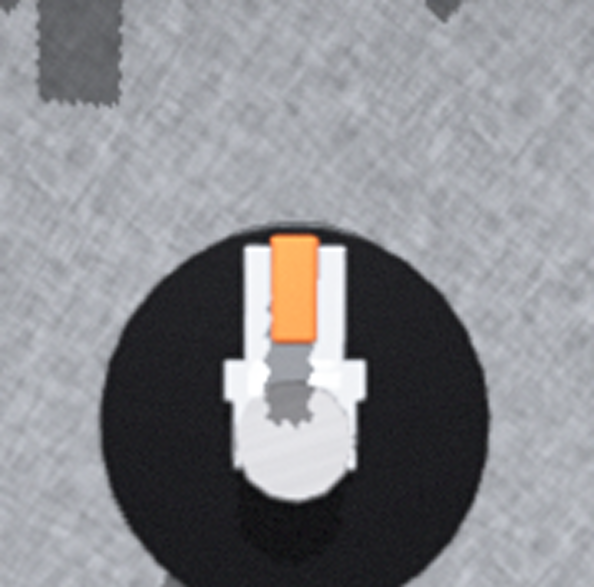

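```bash
python3 -c "
from bench import ctrl
print(ctrl.close_job())"
```

```text
the job is handed in; nothing more can be done
None
```

The clip is snapped home in the spindle groove, lying flat on the spool and released with the arm clear; in the final picture its tab is 33.8 mm from the spindle axis against 34 mm nominal, and I handed the job in at about 14 s.

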